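Fit the R-clip to the swing stop's clevis pin

TASK

Lock the swing stop: take the R-clip by its orange grip out of the wooden parking block, feel for the hole across the end of the steel clevis pin, and push the straight leg gently down through it, with the bent leg riding over the outside of the pin, until the clip snaps home with its shoulder resting on the pin. Let go, and leave everything else on the bench where it is.

Things in the scene. Friction and masses are not known exactly. Their poses are not given: they have to be found in the camera images.
- clip: the R-clip, loose, about 75 g, parked upright in the block. Origin on the axis of its straight leg, at the underside of the square steel shoulder (14x14 mm, 4 mm high). z up to the grip, x from the straight leg to the bent leg. Straight leg: round steel, 5 mm thick, its last 2 mm tapered to 3 mm, from the origin down to z=-36.5 mm. Insert it upright, the clip's x along the bracket's +x or -x, either will do
- grip (a point): centre of the clip's orange plastic grip, a block 28 mm wide (clip x), 14 mm thick (y), 34 mm high, 6 mm in x and 29 mm in z from the clip's origin, so it reaches from 12 to 46 mm above the shoulder's underside; axes as the clip's. Take it from above; closing across the 28 mm width keeps the clip square best
- leg_tip (a point): the lower end of the clip's straight leg, 36.5 mm below the clip's origin; axes as the clip's
- bend (a point): the inward bend of the bent leg, a 5 mm wire, that catches under the pin: in the clip's frame its centre is at x=9, z=-17 mm. Above it the wire bulges to x=14.5 mm at z=-9 mm, below it flares out to x=16 mm at z=-28 mm (wire centres)
- bent_leg (a joint): how far the bent leg is sprung outwards about its pivot in the grip (rad): 0 relaxed, about 0.1 while it passes the widest part of the pin, 0 to 0.06 when the clip is home; spring 2.5 N m/rad
- bracket: blue clevis bracket, screwed down; base 100x74 mm, 12 mm thick. Origin on the bench between its two ears, z up. A round steel clevis pin, 22 mm across, lies along y with its axis at x=0, z=55 mm; it cannot turn but has end play along y, resisted by about 6 N. Ears 38 mm wide, tops at z=74 mm, outer face of the +y ear at y=22 mm. The pin ends at y=58 to 78 mm, by its play
- groove (a point): fixed in the bracket at x=0, y=34, z=62.5 mm: a point near the ear on the floor (7 mm wide) of a groove along the pin's top. The groove's sides rise to lands 12 mm apart at bracket z=64 mm; the clip is home with its shoulder on these lands. The vertical 7x7 mm square through hole is centred in the groove, 2 to 22 mm farther along +y than this point: its place varies and is not measured
- stop_end (a point): far end of the grey arm with rubber-footed rod that runs from between the ears along the bracket's +x (top at z=62 mm). Forces: 3 to 6 N are enough to feel with the leg's tip whether it stands on the groove's steel floor or drops into the hole; pushing the bent leg over the pin takes about 5 to 12 N, then it snaps in; stay below 30 N
- rack: wooden parking block, fixed, 70x50 mm, 45 mm high; origin on the bench below the axis of the parked clip's straight leg, z up, x as the parked clip's, block from x=-27 to +43 mm. An 8 mm wide slot from x=-4 to +24 mm holds both legs; the clip's shoulder rests on the top, at z=45 mm. Lift the clip straight up by 45 mm to clear it
- white_bottle: white plastic bottle, 48 mm across, 118 mm high, a bystander; origin under its centre
- tape_measure: yellow tape measure 43x73x62 mm, a bystander; origin under its centre
- tape_roll: yellow roll of tape, 91 mm across, 24 mm high, a bystander; origin under its centre
- hex_keys: set of hex keys in a red holder 40x88x12 mm, a bystander; origin under its centre

How it is judged:
By the outcome, as a careful person would: the job done as asked, in the order asked, and still so for the second after the job is handed in, with the robot touching nothing.
It also fails if it takes over 58 s, if anything falls off the work surface, if the arm or the gripper's body presses on something with over 40 N, if the wrist force passes 120 N, or if a joint passes its speed limit or range.

ROBOT

A 7-joint arm with a two-finger parallel gripper is mounted at the origin on the work surface; the furniture and walls round the work are solid. World frame = base frame: x ahead of the robot, y to its left, z up, the work surface at z = 0. Lengths are in m, angles in rad, forces in N, time in s.
With the tool pointing down it reaches from about 0.4 to 0.85 m from the base axis. Payload 6.9 kg.
Tool frame: the origin (TCP) lies at the very end of the fingers, on their centre line; the grasp point (between the pads) lies bot.grip_depth behind it (bot.grip_depth is the distance from the TCP to the grasp point, in m); z points along the fingers, x is the direction in which the jaws open and shut, and the axes are right-handed (so a half turn about z gives the same grasp; the last joint's range is limited). The gripper opens to 85 mm and grips with 20 to 120 N. Pads are 22 mm wide; open, the fingers measure 114 mm over their backs; the gripper's body (76 mm by 85 mm) begins 54 mm behind the grasp point. The pads swing forward as they close: fully open they stand 13 mm farther back than shut.
Start: joints at [1.359, 0.507, -0.238, 1.5, 0.126, 1.149, -0.155], TCP at [0.195, -0.594, 0.231] pointing down, gripper open.
Joint ranges: [-3.08, 3.08], [-0.24, 2.05], [-1.43, 1.35], [0, 2.5], [-1.52, 4.66], [0.17, 1.96], [-2.89, 2.89]. Speed limits (rad/s): [2.39, 2.39, 3.14, 3.14, 3.14, 3.14, 3.14].

INTERFACE

Orientations are given as [roll, pitch, yaw] about the fixed x, y, z axes, in that order (R = Rz(yaw) Ry(pitch) Rx(roll)).
In Python, from rig import bot gives the robot as it stands.
- The arm moves only by the shell command python3 -m jog 'ROWS' [OPENING] [FORCE]. ROWS is text: rows parted by semicolons, each of 4 numbers parted by spaces: the shift along the tool's x, y, z in cm, then the turn about the tool's z in degrees. In form: x y z roll; .... A call has 1 to 5 rows; each row shifts and turns the commanded pose from where the row before left it, along the tool's axes as they then stand; what a row does not reach is not made up. A row lasts 1/12 s, in which the tool goes at most 41.7 mm and 7.16 degrees, less where a joint would pass 70% of its speed; a pose out of reach is approached as far as the arm can. A call with a gripper value outside its range is refused whole. OPENING is the closure in counts, from 0 (fully open) to 255 (shut), set as the call begins (- or left out, the last holds). The fingers move at their own pace and stop on an object; FORCE is the grip in N (left out, the last holds). Time passes only in rows, so rows that do not move let the fingers close. It gives the time, the measured TCP pose, the force and the opening at its end, in the units of the state.
- bot.observe(): the state, without advancing time (a new reading comes with each control period).
- bot.capture(name): name is "scene" or "top" or "wrist"; returns a dict with "img" (400x640x3 uint8, blue, green, red), "depth" (400x640 float32, m along the optical axis (not along the pixel's ray), 0 where there is no reading), "fx", "fy", "cx", "cy" (pixels), "R" (3x3) and "t" (3): a world point X has camera coordinates R X + t; the wrist camera has in their place "hand_eye" (4x4, takes a point from camera to tool coordinates, whose origin is the TCP and whose axes are the tool frame's). Camera axes: x right, y down, z forward; pixel columns grow to the right and rows downward; lengths in m; the calibration is good to about 2 mm. A picture is of the moment at which its call begins: read the wrist's pose just before it.
- bot.sign_off(): hands the job in, once; it reports no verdict.
The state is a dict: "time_s": time; "q": joint angles; "qvel": joint speeds; "joint_efforts": joint torques, N m; "tcp_pos": TCP position; "orientation": TCP orientation; "force": force on the tool from outside, world axes, zero at the start; "ft_torque": the same for the moment, N m; "opening": opening from 0.0 (shut) to 1.0 (fully open).
Only numpy, scipy, OpenCV 4.12 (cv2) and the standard library are available. Lean on these libraries where they do the work, as an engineer would, in place of code of your own. Each camera call takes 0.05 s, during which the arm holds its last target.

## Working session

There is one attempt and no reset: what is moved stays moved. The work goes in short steps, Python scripts to look and compute and a shell command to move; the robot and the scene stay as the last step left them, time stands still between calls to the robot, and variables do not carry over. Pictures are saved under pics/ and viewed, and the job is handed in when it is done.

```bash
ls; mkdir -p pics
python3 - <<'E'
from rig import bot
import cv2,numpy as np
s=bot.observe();print(s['time_s'],s['tcp_pos'],s['orientation'],s['opening'],bot.grip_depth)
for n in ['scene','top']:
    c=bot.capture(n);cv2.imwrite(f'pics/{n}0.png',c['img']);np.savez(f'{n}0.npz',**c)
    print(n,c['fx'],c['cx'],c['cy'],c['R'],c['t'])
E
```

```text
pics
0.0 [ 0.19504017 -0.59325956  0.23040321] [ 3.14154075e+00  1.80162471e-03 -1.25302025e+00] 0.9962990852583257 0.0187
scene 508.36302703260367 327.8244241013975 203.08958896327792 [[-0.73311993 -0.67970507  0.02315581]
 [-0.44040031  0.44851363 -0.7777423 ]
 [ 0.51824969 -0.5803762  -0.62815661]] [0.41535077 0.27744485 1.19085132]
top 386.4409831094464 317.3242127031775 194.98652304304838 [[ 3.33317902e-03 -9.99850234e-01 -1.69823199e-02]
 [-9.87757169e-01 -6.43260660e-04 -1.55997953e-01]
 [ 1.55963666e-01  1.72943774e-02 -9.87611381e-01]] [0.04774759 0.52906834 1.1451898 ]
```

View pics/scene0.png

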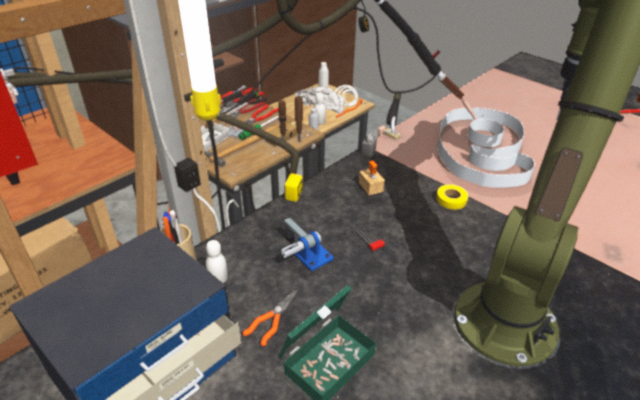

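View pics/top0.png

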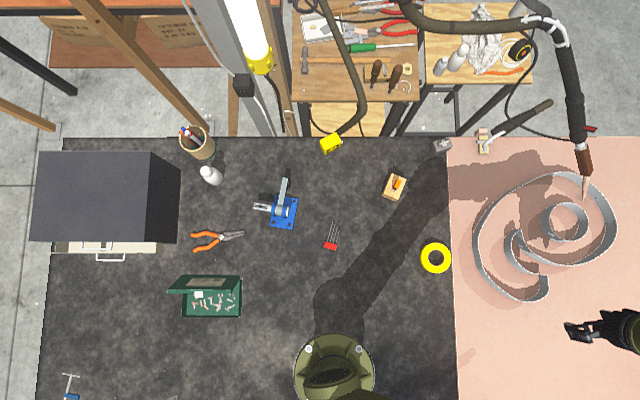

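The scene view has the block with the orange grip at about (372,178) and the blue bracket at about (310,245). In the top view they are at (396,185) and (280,205), with the pin pointing left (+y). Next I zoom in and measure.

```bash
cat > h.py <<'E'
import numpy as np,cv2
def load(n): return dict(np.load(n))
def world(c,u,v,d):
    p=np.array([(u-c['cx'])/c['fx']*d,(v-c['cy'])/c['fy']*d,d]); return c['R'].T@(p-c['t'])
def ray(c,u,v):
    o=-c['R'].T@c['t']; r=c['R'].T@np.array([(u-c['cx'])/c['fx'],(v-c['cy'])/c['fy'],1.]); return o,r/np.linalg.norm(r)
def onz(c,u,v,z):
    o,r=ray(c,u,v); return o+r*(z-o[2])/r[2]
def tri(rs):
    A=sum(np.eye(3)-np.outer(r,r) for o,r in rs);b=sum((np.eye(3)-np.outer(r,r))@o for o,r in rs)
    x=np.linalg.solve(A,b);return x,[np.linalg.norm((np.eye(3)-np.outer(r,r))@(x-o)) for o,r in rs]
def masks(img):
    h=cv2.cvtColor(img,cv2.COLOR_BGR2HSV)
    return dict(orange=cv2.inRange(h,(5,180,150),(14,255,255)),blue=cv2.inRange(h,(100,150,60),(125,255,255)))
def pts(c,m):
    v,u=np.nonzero((m>0)&(c['depth']>0)); d=c['depth'][v,u]
    p=np.stack([(u-c['cx'])/c['fx']*d,(v-c['cy'])/c['fy']*d,d],1); return (p-c['t'])@c['R']
E
python3 - <<'E'
from h import *
for n in ['scene','top']:
    c=load(n+'0.npz');m=masks(c['img'])
    boxes={'orange':(355,150,30,40) if n=='scene' else (380,165,30,35),'blue':(275,215,65,60) if n=='scene' else (245,170,60,65)}
    for k in m:
        x,y,w,h=boxes[k];z=np.zeros_like(m[k]);z[y:y+h,x:x+w]=m[k][y:y+h,x:x+w]
        v,u=np.nonzero(z);P=pts(c,z);print(n,k,len(u),u.mean(),v.mean(),np.median(P,0),P.min(0),P.max(0))
        r=ray(c,u.mean(),v.mean());print(cv2.minAreaRect(np.stack([u,v],1).astype(np.float32)))
    x,y=(250,150) if n=='scene' else (240,150)
    cv2.imwrite(f'pics/{n}0z.png',cv2.resize(c['img'][y:y+130,x:x+175],None,fx=4.5,fy=4.5,interpolation=cv2.INTER_CUBIC))
E
```

```text
scene orange 53 373.0 166.75471698113208 [ 0.54886203 -0.17972226  0.08127024] [ 0.54126543 -0.30703726 -0.00403279] [ 0.6493809  -0.17132585  0.09272039]
((373.4807434082031, 166.59616088867188), (12.629633903503418, 6.227111339569092), 74.74488067626953)
scene blue 622 313.7250803858521 254.42282958199357 [0.46195828 0.16786784 0.01225064] [ 0.42298939  0.11720039 -0.00390968] [0.50391384 0.20419008 0.07595378]
((311.3601379394531, 252.03515625), (36.476226806640625, 28.029499053955078), 52.69605255126953)
top orange 8 395.25 183.625 [ 0.55392383 -0.18283424  0.08900775] [ 0.54443    -0.18753326  0.07825181] [ 0.56956031 -0.17707635  0.09507391]
((395.3475646972656, 183.3719482421875), (2.3190624713897705, 9.055386543273926), 6.340190887451172)
top blue 497 284.1810865191147 213.74647887323943 [0.46714054 0.14782261 0.01267561] [ 0.42706043  0.11321948 -0.00356721] [0.53291379 0.19723984 0.07696834]
((282.9027099609375, 211.71812438964844), (24.387874603271484, 31.570999145507812), 10.007980346679688)
```

View pics/scene0z.png

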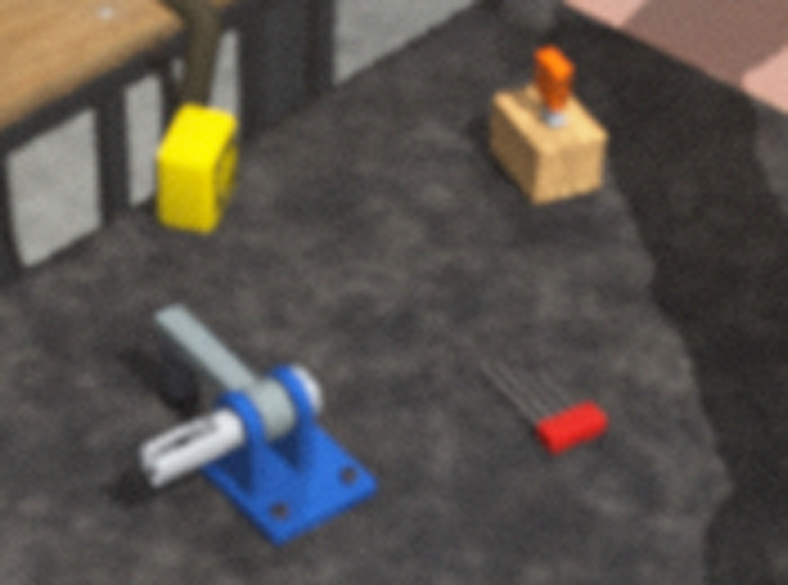

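View pics/top0z.png

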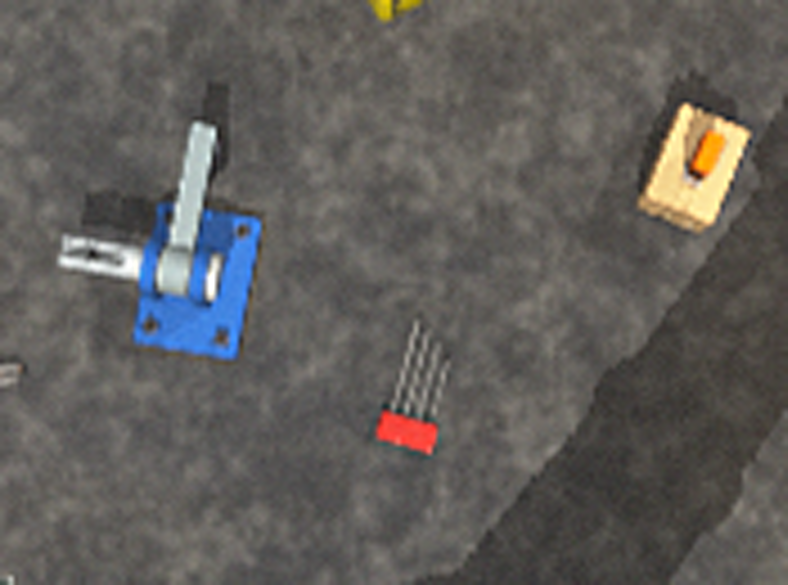

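```bash
cat >> h.py <<'E'
def go(s,target,yaw=None):
    from scipy.spatial.transform import Rotation as Ro
    R=Ro.from_euler('xyz',s['orientation']).as_matrix()
    d=R.T@(np.array(target)-s['tcp_pos'])*100
    cy=np.arctan2(R[1,0],R[0,0]); 
    t=None if yaw is None else -np.degrees((yaw-cy+np.pi/2)%np.pi-np.pi/2)
    print('total cm in current tool axes',d.round(2),'turn deg',t,'q7',s['q'][6],'yaw',np.degrees(cy).round(2))
    return d,t
def look(name):
    from rig import bot; from scipy.spatial.transform import Rotation as Ro
    s=bot.observe();c=bot.capture('wrist');T=np.eye(4);T[:3,:3]=Ro.from_euler('xyz',s['orientation']).as_matrix();T[:3,3]=s['tcp_pos']
    M=np.linalg.inv(T@c['hand_eye']);c['R']=M[:3,:3];c['t']=M[:3,3];c.pop('hand_eye')
    np.savez(name+'.npz',**c);cv2.imwrite(f'pics/{name}.png',c['img']);return c,s
E
python3 - <<'E'
from h import *
from rig import bot
c=load('top0.npz')
m=np.zeros((400,640),np.uint8);m[165:310,465:625]=255;P=pts(c,m);print(np.percentile(P,[50,90,99,100],axis=0))
s=bot.observe();print(s['time_s']);go(s,[0.5,-0.18,0.25])
ca=bot.capture('wrist');print(ca['hand_eye'],ca['fx']);
E
```

```text
[[ 0.40392552 -0.650436    0.00203238]
 [ 0.58439805 -0.45590501  0.02537377]
 [ 0.62909331 -0.4113628   0.06219922]
 [ 0.63373525 -0.39667421  0.29849356]]
0.1
total cm in current tool axes [-29.74 -41.88  -1.9 ] turn deg None q7 -0.1547914459431784 yaw -71.79
[[ 9.99999281e-01  1.18995413e-03 -1.48674539e-04 -7.03874897e-04]
 [-1.09393676e-03  9.55973530e-01  2.93450870e-01 -7.38799803e-02]
 [ 4.91321997e-04 -2.93450496e-01  9.55974144e-01 -1.42252847e-01]
 [ 0.00000000e+00  0.00000000e+00  0.00000000e+00  1.00000000e+00]] 289.9103107577196
```

```bash
python3 -m jog '-2 -2.8 -0.1 0;-2 -2.8 -0.1 0;-2 -2.8 -0.1 0;-2 -2.8 -0.1 0;-2 -2.8 -0.1 0'; python3 -m jog '-2 -2.8 -0.1 0;-2 -2.8 -0.1 0;-2 -2.8 -0.1 0;-2 -2.8 -0.1 0;-2 -2.8 -0.1 0'; python3 -m jog '0 0 0 -7;0 0 0 -7;0 0 0 -7;0 0 0 -7;0 0 0 -7'
python3 - <<'E'
from h import *
from rig import bot
s=bot.observe();print(s['time_s'],s['tcp_pos'],s['q']);go(s,[0.5,-0.18,0.25],-0.4)
E
```

```text
time_s: 0.57
tcp_pos: [0.2976, -0.4535, 0.2361]
orientation: [3.142, 0.0, -1.253]
force: [0.4, -0.6, -0.2]
opening: 1.0
time_s: 0.98
tcp_pos: [0.3993, -0.3147, 0.2413]
orientation: [3.141, 0.0, -1.253]
force: [0.1, 0.1, -0.5]
opening: 1.004
time_s: 1.4
tcp_pos: [0.3987, -0.316, 0.2411]
orientation: [3.142, 0.0, -0.636]
force: [0.1, 0.5, 0.1]
opening: 0.998
1.4 [ 0.39867831 -0.31599415  0.24111732] [ 0.96113646  0.33764846 -0.46770607  1.78240077  0.17184488  1.06233856
 -0.20369926]
total cm in current tool axes [  0.08 -16.96  -0.89] turn deg -13.507117543856733 q7 -0.20369925779272835 yaw -36.43
```

```bash
python3 -m jog '0 -3.4 0 0;0 -3.4 0 0;0 -3.4 0 -7;0 0 0 -7;0 0 0 0'
python3 - <<'E'
from h import *
c,s=look('w1');print(s['time_s'],s['tcp_pos'])
for k,m in masks(c['img']).items():
    v,u=np.nonzero(m);print(k,len(u),u.mean() if len(u) else 0,v.mean() if len(u) else 0)
E
```

```text
time_s: 1.82
tcp_pos: [0.461, -0.2323, 0.2412]
orientation: [-3.141, 0.0, -0.388]
force: [0.5, -0.8, 0.1]
opening: 1.002
1.8167 [ 0.46098777 -0.23232566  0.24122019]
orange 15 389.3333333333333 111.4
blue 0 0 0
```

View pics/w1.png

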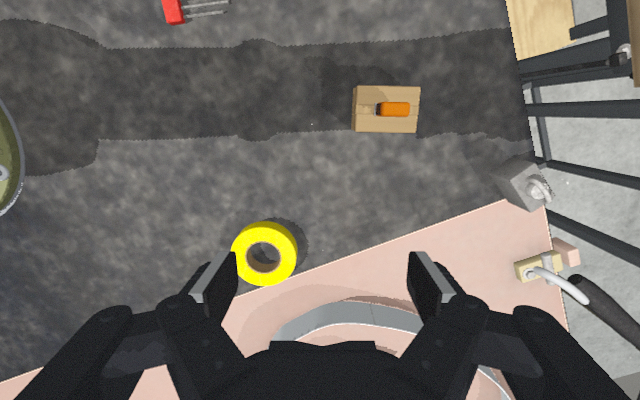

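The clip is at (393,109) in this view, with its width nearly along tool x. I move closer for a second view.

```bash
python3 -m jog '2 -2 1.7 0;2 -2 1.7 0;2.4 -2 1.6 0;0 0 0 0;0 0 0 0'
python3 - <<'E'
from h import *
c,s=look('w2');print(s['time_s'],s['tcp_pos'])
x,y=300,60
cv2.imwrite('pics/w2z.png',cv2.resize(c['img'][0:240,160:480],None,fx=2.5,fy=2.5,interpolation=cv2.INTER_CUBIC))
E
```

```text
time_s: 2.28
tcp_pos: [0.5418, -0.2042, 0.1896]
orientation: [-3.142, 0.003, -0.401]
force: [-0.6, -0.3, 0.0]
opening: 0.998
2.2833 [ 0.54184967 -0.20418806  0.18963766]
```

View pics/w2z.png

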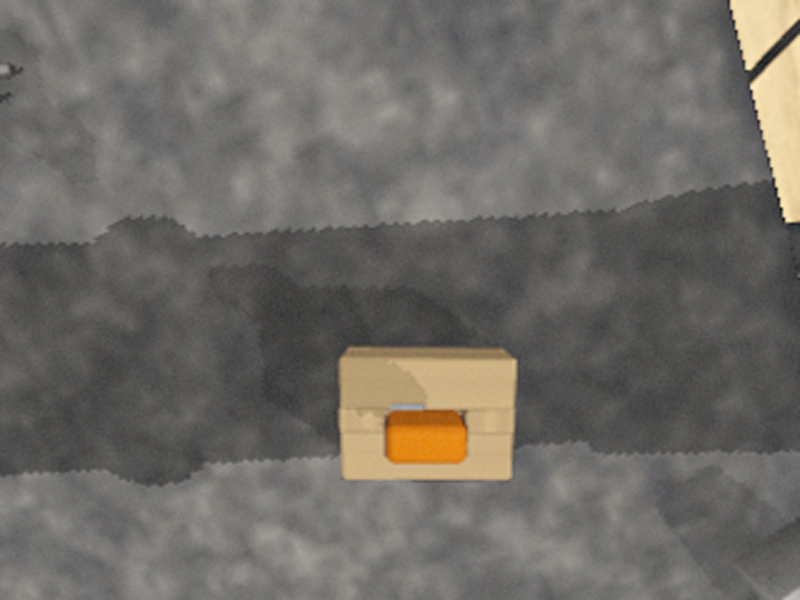

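The grip is at about (331,175) in the full frame, square with the tool. The next script measures it.

Run:
```python
from h import *
from rig import bot
rs=[]
for n in ['w1','w2']:
    c=load(n+'.npz');h=cv2.cvtColor(c['img'],cv2.COLOR_BGR2HSV);m=cv2.inRange(h,(4,170,60),(17,255,255))
    z=np.zeros_like(m); 
    if n=='w1': z[80:140,345:430]=m[80:140,345:430]
    else: z[150:200,290:370]=m[150:200,290:370]
    P=pts(c,z);top=P[:,2]>np.percentile(P[:,2],95)-.006
    P3=P[top];print(n,len(P),np.percentile(P[:,2],[2,50,98]),P3.mean(0))
    v,u=np.nonzero(z);rs.append(ray(c,u.mean(),v.mean()))
    r=cv2.minAreaRect((P3[:,:2]*1000).astype(np.float32));print('top rect mm',r)
    g=cv2.minAreaRect((P[:,:2]*1000).astype(np.float32));print('all',g)
    # wood block
    w=cv2.inRange(h,(10,50,90),(25,170,255));Q=pts(c,w)
    k=(np.abs(Q[:,2]-.045)<.006)&(np.hypot(Q[:,0]-.553,Q[:,1]+.182)<.07);print('block top',Q[k,2].mean(),cv2.minAreaRect((Q[k,:2]*1000).astype(np.float32)))
print(tri(rs))
s=bot.observe();go(s,[.553,-.182,.15])
```

```text
w1 417 [0.08504452 0.09023888 0.09189955] [ 0.553854   -0.18663406  0.09013922]
top rect mm ((554.5745849609375, -187.18263244628906), (12.988287925720215, 28.626848220825195), 67.89697265625)
all ((554.5491943359375, -187.0723876953125), (13.09907341003418, 28.728670120239258), 67.0859603881836)
block top 0.04454798739672501 ((555.3700561523438, -187.6205596923828), (49.37916564941406, 70.59233093261719), 67.91405487060547)
w2 621 [0.0615956 0.0899753 0.0918165] [ 0.55523241 -0.18635436  0.09011871]
top rect mm ((555.4569702148438, -186.93202209472656), (12.86888599395752, 26.688358306884766), 66.01119995117188)
all ((555.5355224609375, -186.85067749023438), (12.953856468200684, 27.648563385009766), 66.80255889892578)
block top 0.04449990910157968 ((555.8615112304688, -187.52000427246094), (49.37839889526367, 69.96744537353516), 66.76114654541016)
(array([ 0.55570655, -0.18692999,  0.07959324]), [np.float64(0.00043916605071127085), np.float64(0.0004391660507112559)])
total cm in current tool axes [ 0.2  -2.58  4.04] turn deg None q7 -0.36473052036563997 yaw -23.01
```

```bash
python3 -m jog '0.6 -2.1 0 0;0 0 2.5 0;0 0 2.5 0;0 0 2.5 0;0 0 0 0'
python3 - <<'E'
from h import *
from rig import bot
s=bot.observe();print(s['tcp_pos']);go(s,[.5555,-.187,.056],np.radians(-22.9))
E
```

```text
time_s: 2.75
tcp_pos: [0.5519, -0.1887, 0.113]
orientation: [3.139, 0.006, -0.402]
force: [-1.0, 0.4, -0.5]
opening: 1.001
[ 0.55188881 -0.18867355  0.1129857 ]
total cm in current tool axes [ 0.3  -0.31  5.7 ] turn deg -0.13858903313780208 q7 -0.4531062879902255 yaw -23.04
```

```bash
python3 -m jog '0.3 -0.3 1.5 0;0 0 1.5 0;0 0 1.5 0;0 0 0.6 0;0 0 0 0'
python3 - <<'E'
from h import *
from rig import bot
s=bot.observe();print(s['tcp_pos'],s['orientation']);go(s,[.5555,-.187,.056],np.radians(-22.9))
c,s=look('w3')
E
```

```text
time_s: 3.17
tcp_pos: [0.5587, -0.1866, 0.0655]
orientation: [3.141, 0.001, -0.4]
force: [-0.1, 0.3, 1.1]
opening: 1.003
[ 0.55874994 -0.18655907  0.06546205] [ 3.14061384e+00  1.00496452e-03 -4.00206631e-01]
total cm in current tool axes [-0.28  0.17  0.95] turn deg -0.03015090484814434 q7 -0.49449386308781557 yaw -22.93
```

View pics/w3.png

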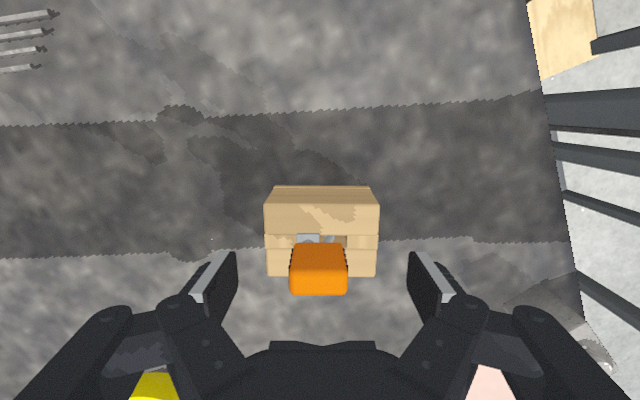

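The grip sits between the jaws, about 2 mm left of their middle. I correct that, go down and close.

```bash
python3 -m jog '-0.2 0.1 0.6 0;0 0 0.3 0;0 0 0 0;0 0 0 0'
python3 - <<'E'
from h import *
from rig import bot
s=bot.observe();print(s['tcp_pos'],s['orientation']);go(s,[.5555,-.187,.056],np.radians(-22.9))
E
```

```text
time_s: 3.55
tcp_pos: [0.5574, -0.1856, 0.0565]
orientation: [3.142, -0.0, -0.398]
force: [-0.5, 0.4, -0.4]
opening: 1.002
[ 0.55743373 -0.18562605  0.05654042] [ 3.14151140e+00 -1.39699994e-04 -3.97988585e-01]
total cm in current tool axes [-0.13  0.2   0.05] turn deg 0.0969337774874354 q7 -0.5013646329294377 yaw -22.8
```

```bash
python3 -m jog '-0.1 0.15 0 0;0 0 0 0' ; python3 -m jog '0 0 0 0;0 0 0 0;0 0 0 0;0 0 0 0;0 0 0 0' 160 40;python3 -m jog '0 0 0 0;0 0 0 0;0 0 0 0;0 0 0 0' 200 60
python3 - <<'E'
from h import *
from rig import bot
s=bot.observe();print(s['tcp_pos'],s['orientation'],s['opening'],s['force'])
c,s=look('w4')
E
```

```text
time_s: 3.72
tcp_pos: [0.5558, -0.1868, 0.0565]
orientation: [3.141, -0.0, -0.398]
force: [-0.2, -0.2, 0.6]
opening: 1.0
time_s: 4.13
tcp_pos: [0.556, -0.1865, 0.0563]
orientation: [-3.142, -0.0, -0.398]
force: [0.5, -0.2, 0.5]
opening: 0.377
time_s: 4.47
tcp_pos: [0.5561, -0.1865, 0.0564]
orientation: [-3.141, -0.0, -0.398]
force: [-0.7, -0.3, 2.3]
opening: 0.317
[ 0.55608483 -0.18648153  0.05643304] [-3.14149853e+00 -2.38472852e-04 -3.97777522e-01] 0.31715263509213126 [-0.73498033 -0.31660189  2.32640917]
```

View pics/w4.png

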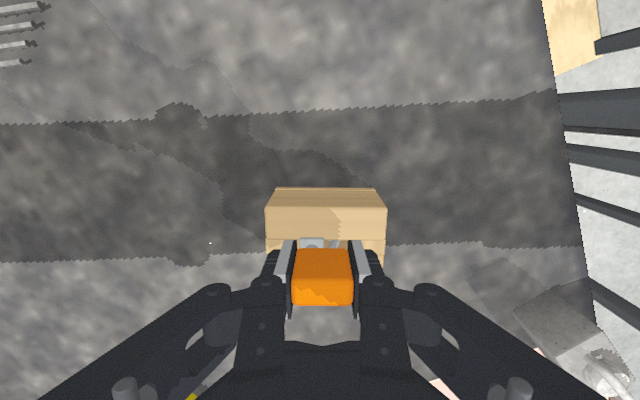

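The clip is held square between the pads at (322,275). I lift it straight up.

```bash
python3 -m jog '0 0 -1 0;0 0 -2 0;0 0 -3 0;0 0 -3 0;0 0 -3 0'; python3 -m jog '0 0 -2.5 0;0 0 0 0'
python3 - <<'E'
from h import *
from rig import bot
for n in ['scene','top']:
    c=load(n+'0.npz');m=masks(c['img'])['blue']
    x,y,w,h=(275,215,65,60) if n=='scene' else (245,170,60,65)
    z=np.zeros_like(m);z[y:y+h,x:x+w]=m[y:y+h,x:x+w];P=pts(c,z)
    k=abs(P[:,2]-.012)<.005;print(n,k.sum(),cv2.minAreaRect((P[k,:2]*1000).astype(np.float32)))
s=bot.observe();print(s['tcp_pos'],s['opening']);go(s,[.47,.10,.19],np.radians(-8))
E
```

```text
time_s: 4.93
tcp_pos: [0.5555, -0.1863, 0.1779]
orientation: [-3.141, 0.001, -0.397]
force: [-0.3, -0.5, -0.5]
opening: 0.318
time_s: 5.1
tcp_pos: [0.5584, -0.1866, 0.2072]
orientation: [-3.141, -0.008, -0.398]
force: [1.3, -0.0, 0.2]
opening: 0.32
scene 376 ((461.5379943847656, 164.44720458984375), (75.97713470458984, 69.19148254394531), 75.791748046875)
top 392 ((480.9833984375, 155.562744140625), (73.11705780029297, 97.9412841796875), 80.22453308105469)
[ 0.55842582 -0.18657782  0.2071714 ] 0.32028102922430784
total cm in current tool axes [-19.27 -22.99   1.58] turn deg -14.787146361081652 q7 -0.39277505569179105 yaw -22.79
```

```bash
python3 -m jog '0 0 0 -6.5;0 0 0 -6.5;-1.5 -3.4 0 0;-1.5 -3.4 0 0;-1.5 -3.4 0 0'; python3 -m jog '-1.5 -3.4 0 0;-1.5 -3.4 0 0;-1.5 -3.4 0 0;-1.5 -3.4 0 0;-1.5 -3.4 0 0'; python3 -m jog '-1.5 -3.4 0 0;0 0 0 0;0 0 0 0'
python3 - <<'E'
from h import *
c,s=look('w5');print(s['time_s'],s['tcp_pos'],s['orientation'],s['opening'],s['q'])
E
```

```text
time_s: 5.52
tcp_pos: [0.528, -0.0776, 0.2009]
orientation: [-3.141, 0.001, -0.173]
force: [0.7, 1.1, -0.5]
opening: 0.321
time_s: 5.93
tcp_pos: [0.4829, 0.1033, 0.2013]
orientation: [3.141, 0.0, -0.171]
force: [1.2, 0.1, -0.4]
opening: 0.316
time_s: 6.18
tcp_pos: [0.4739, 0.1405, 0.2015]
orientation: [-3.141, 0.0, -0.165]
force: [0.3, -0.5, 0.0]
opening: 0.317
6.1833 [0.47389769 0.14045402 0.20148482] [-3.14106646e+00  2.20673545e-04 -1.65263988e-01] 0.3173659708110673 [ 0.13642845  0.38426005 -0.66189043  1.87793907  0.28169406  0.97356691
 -0.81567589]
```

View pics/w5.png

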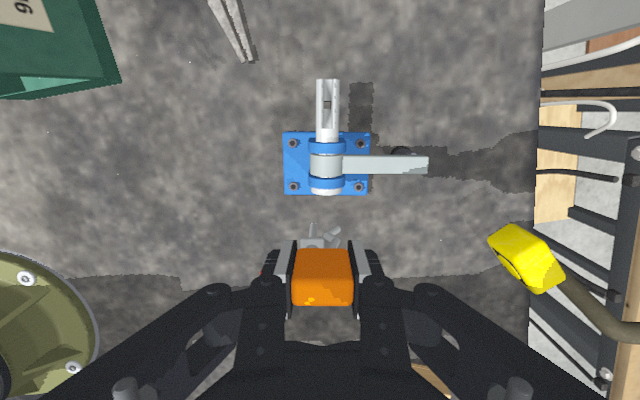

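The pin runs up the image from (327,150) to (327,80), and there is a dark spot at about (327,104) that could be the hole. I zoom in.

Run:
```python
from h import *
c=load('w5.npz')
cv2.imwrite('pics/w5z.png',cv2.resize(c['img'][65:205,270:440],None,fx=4.2,fy=4.2,interpolation=cv2.INTER_CUBIC))
m=masks(c['img'])['blue'];P=pts(c,m);k=(abs(P[:,2]-.012)<.005)&(np.hypot(P[:,0]-.48,P[:,1]-.156)<.08)
print(np.median(P[k,2]),cv2.minAreaRect((P[k,:2]*1000).astype(np.float32)))
q=np.zeros((400,640),np.uint8);q[78:145,312:345]=255;q=pts(c,q);q=q[q[:,2]>.035]
o=np.array([.481,.156]);a=-.171
print(len(q),q[:,2].max())
for v in (85,90,95,104,115,120,130):
    print(v,[(round(float(x),4)) for x in c['depth'][v,314:342:2]])
for uv in [(327,104)]: print(onz(c,*uv,.064))
```

```text
0.011620747940629554 ((479.8013000488281, 156.52279663085938), (72.54662322998047, 98.95586395263672), 80.41256713867188)
1497 0.07409895619395886
85 [0.3205, 0.2653, 0.2637, 0.2615, 0.2616, 0.262, 0.2635, 0.2625, 0.2609, 0.2644, 0.2611, 0.2615, 0.2641, 0.3224]
90 [0.3222, 0.2664, 0.2636, 0.2635, 0.263, 0.2648, 0.2626, 0.264, 0.264, 0.2631, 0.2621, 0.2637, 0.2667, 0.3223]
95 [0.3242, 0.2687, 0.2649, 0.2641, 0.2639, 0.266, 0.2656, 0.2647, 0.2654, 0.2637, 0.2637, 0.2646, 0.2674, 0.3242]
104 [0.3276, 0.271, 0.268, 0.2661, 0.267, 0.3265, 0.3272, 0.3264, 0.281, 0.2672, 0.2665, 0.2674, 0.2717, 0.326]
115 [0.3312, 0.2741, 0.2708, 0.2682, 0.2701, 0.2694, 0.2698, 0.2697, 0.2702, 0.2691, 0.2695, 0.0, 0.2758, 0.3292]
120 [0.3315, 0.2735, 0.272, 0.2699, 0.2711, 0.2722, 0.2703, 0.2722, 0.2728, 0.2705, 0.2698, 0.2713, 0.3312, 0.3324]
130 [0.3345, 0.2779, 0.274, 0.2722, 0.271, 0.2706, 0.2712, 0.2707, 0.2713, 0.2727, 0.2727, 0.2759, 0.3347, 0.3352]
[0.49062916 0.22039158 0.064     ]
```

View pics/w5z.png

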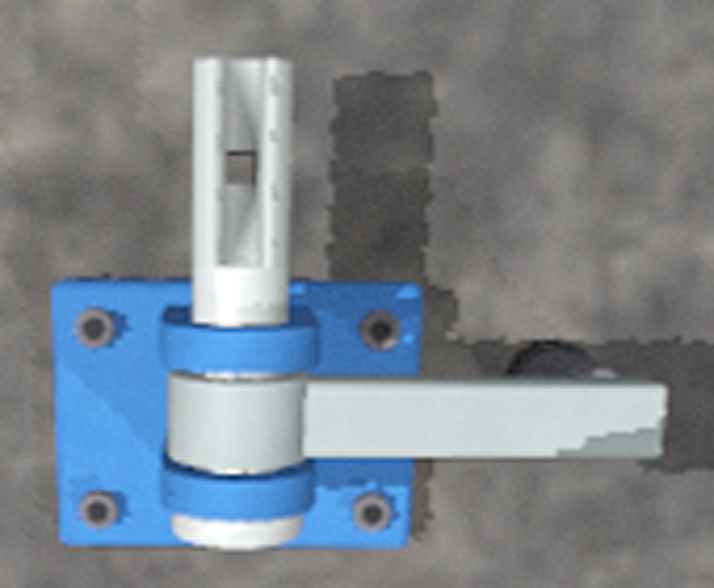

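The hole is clearly visible at about (327.4,104.8). It sits on the groove axis, roughly 32 mm outside the ear. I'll bring the leg above it at a safe height and compare the two in the same image.

```bash
python3 -m jog '0.3 -2.7 0 0;0.3 -2.7 0 0;0.3 -2.8 0 0;0 0 2 0;0 0 2 0';python3 -m jog '0 0 1 0;0 0 0 0;0 0 0 0;0 0 0 0'
python3 - <<'E'
from h import *
c,s=look('w6');print(s['time_s'],s['tcp_pos'],s['orientation'],s['opening'])
cv2.imwrite('pics/w6z.png',cv2.resize(c['img'][140:290,230:410],None,fx=4,fy=4,interpolation=cv2.INTER_CUBIC))
E
```

```text
time_s: 6.65
tcp_pos: [0.4992, 0.2178, 0.1613]
orientation: [-3.14, -0.002, -0.171]
force: [0.2, -0.4, -1.1]
opening: 0.321
time_s: 6.98
tcp_pos: [0.4985, 0.2167, 0.1521]
orientation: [-3.141, -0.001, -0.172]
force: [-0.2, -0.1, -0.4]
opening: 0.316
6.9833 [0.49851087 0.21665598 0.15212754] [-3.14117209e+00 -9.22033483e-04 -1.72330077e-01] 0.31618666984816535
```

View pics/w6z.png

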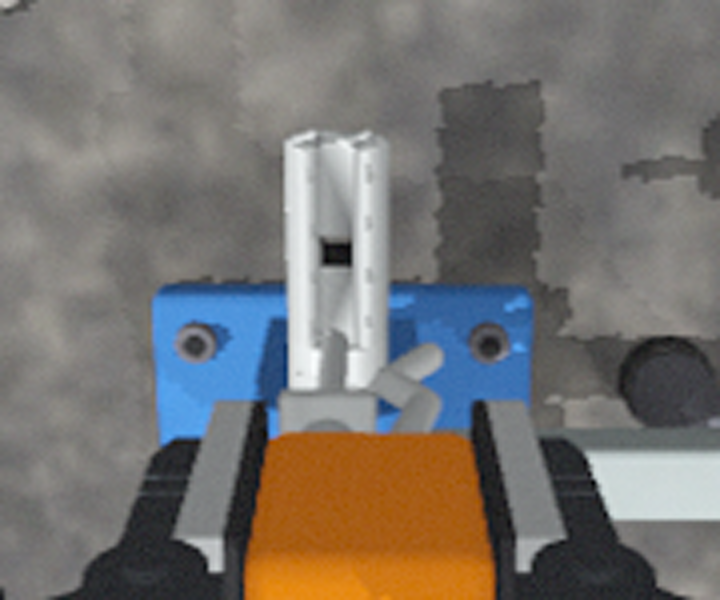

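The leg tip is visible at crop (335,337) and the hole at crop (337,253). I compute both with the same camera.

Run:
```python
from h import *
from rig import bot
c=load('w6.npz');s=bot.observe()
tz=s['tcp_pos'][2]-.048
tip=onz(c,313.75,224.25,tz);hole=onz(c,314.25,203.25,.0625)
c5=load('w5.npz');h5=onz(c5,327.4,104.8,.0625)
print(tip,hole,h5, 'tri hole',tri([ray(c,314.25,203.25),ray(c5,327.4,104.8)]))
print('depth at tip',c['depth'][222:228,313],'world',world(c,313.75,226,c['depth'][226,313]))
go(s,s['tcp_pos']+np.r_[(hole-tip)[:2],0],np.radians(-9.6))
go(s,s['tcp_pos']+np.r_[(h5-tip)[:2],0])
print('TCP->tip in tool');go(s,tip)
```

```text
[0.49161138 0.21698091 0.10432843] [0.49133479 0.21928967 0.0625    ] [0.49091162 0.21967141 0.0625    ] tri hole (array([0.49114435, 0.21958197, 0.06319588]), [np.float64(0.00025871127023681357), np.float64(0.0002587112702368688)])
depth at tip [0.2005981  0.19986357 0.19755875 0.19634798 0.19499461 0.19267644] world [0.49222976 0.21910581 0.11301045]
total cm in current tool axes [-0.07 -0.22  0.  ] turn deg -0.2595733528258011 q7 -1.003235301321476 yaw -9.86
total cm in current tool axes [-0.12 -0.25  0.  ] turn deg None q7 -1.003235301321476 yaw -9.86
TCP->tip in tool
total cm in current tool axes [-0.69  0.12  4.8 ] turn deg None q7 -1.003235301321476 yaw -9.86
```

```bash
python3 -m jog '-0.1 -0.25 1 0;0 0 1 0;0 0 1 0;0 0 0 0;0 0 0 0'
python3 - <<'E'
from h import *
c,s=look('w7');print(s['time_s'],s['tcp_pos'],s['orientation'],s['force'])
cv2.imwrite('pics/w7z.png',cv2.resize(c['img'][160:280,240:400],None,fx=5,fy=5,interpolation=cv2.INTER_CUBIC))
E
```

```text
time_s: 7.45
tcp_pos: [0.4966, 0.2196, 0.1203]
orientation: [3.14, 0.002, -0.171]
force: [-0.7, 0.1, -0.4]
opening: 0.316
7.45 [0.49663671 0.21958994 0.12030758] [ 3.14045002e+00  1.70799553e-03 -1.70554169e-01] [-0.72059882  0.09132708 -0.42685246]
```

View pics/w7z.png

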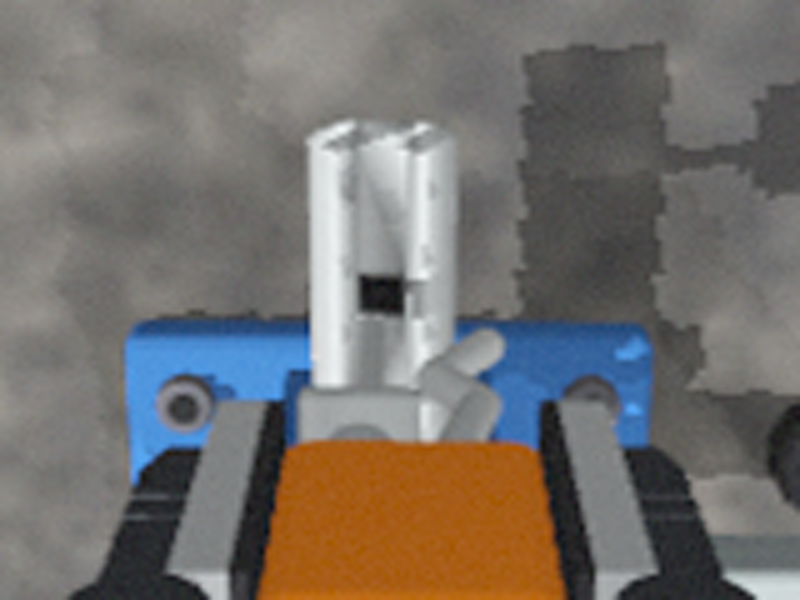

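The tip stays at the same image point as before (crop (369,321)), and the hole centre is now at (383,294). I recompute the offset.

Run:
```python
from h import *
from rig import bot
c=load('w7.npz');s=bot.observe()
tip=onz(c,313.75,224.25,s['tcp_pos'][2]-.048);hole=onz(c,316.6,218.8,.0625)
print(s['tcp_pos'],tip,hole)
go(s,s['tcp_pos']+np.r_[(hole-tip)[:2],0],np.radians(-9.6))
g=c['img'][160:280,240:400];g=cv2.cvtColor(g,cv2.COLOR_BGR2GRAY)
cl=cv2.createCLAHE(6,(4,4)).apply(g);cv2.imwrite('pics/w7c.png',cv2.resize(cl[40:90,50:110],None,fx=12,fy=12,interpolation=cv2.INTER_CUBIC))
```

```text
[0.49698872 0.21991479 0.12090089] [0.48963955 0.21999841 0.07290089] [0.49143561 0.21983581 0.0625    ]
total cm in current tool axes [ 0.18 -0.01 -0.  ] turn deg -0.1727593769391081 q7 -1.038655970375907 yaw -9.77
```

View pics/w7c.png

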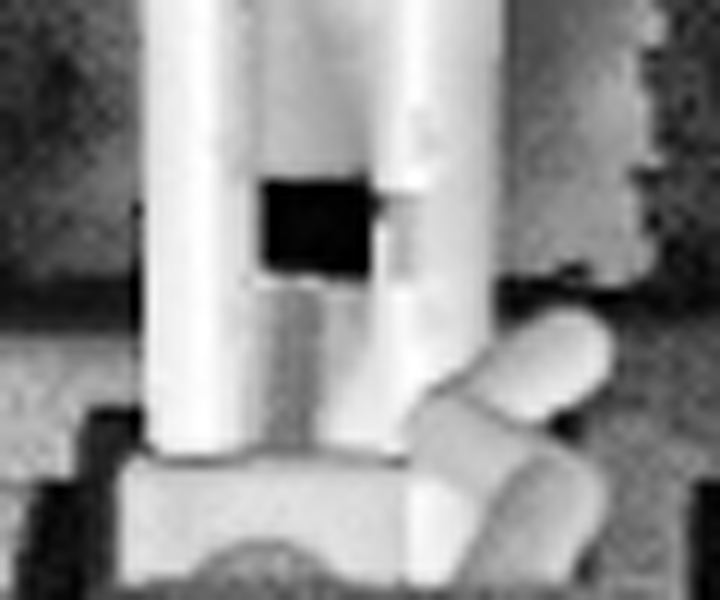

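```bash
python3 -m jog '0.1 0 0.3 0;0 0 0.3 0;0 0 0 0;0 0 0 0'
python3 - <<'E'
from h import *
c,s=look('w8');print(s['time_s'],s['tcp_pos'],s['orientation'],s['force'])
g=cv2.cvtColor(c['img'][180:260,270:370],cv2.COLOR_BGR2GRAY)
cl=cv2.createCLAHE(4,(2,2)).apply(g);cv2.imwrite('pics/w8c.png',cv2.resize(cl,None,fx=7,fy=7,interpolation=cv2.INTER_CUBIC))
E
```

```text
time_s: 7.83
tcp_pos: [0.4982, 0.2197, 0.1152]
orientation: [3.141, 0.0, -0.171]
force: [-0.5, 0.5, -1.1]
opening: 0.316
7.8333 [0.49817199 0.21965213 0.11522576] [ 3.14148653e+00  1.31223352e-04 -1.70888540e-01] [-0.53884197  0.52298465 -1.11193936]
```

View pics/w8c.png

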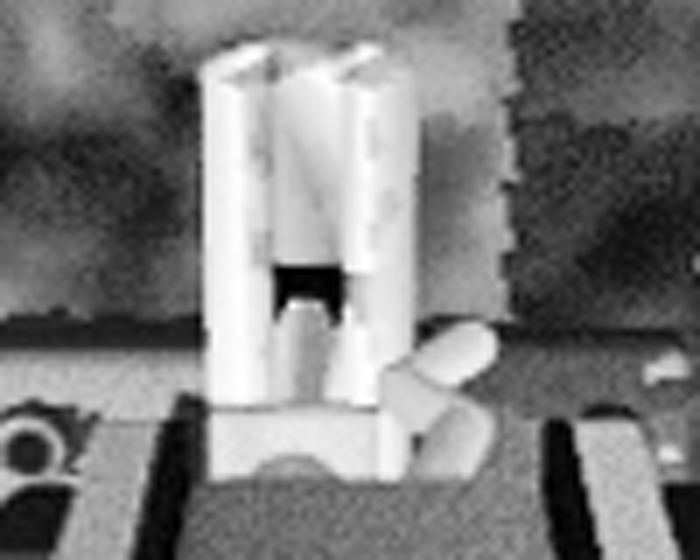

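The tip now overlaps the hole: tip at crop (306,303), hole about (309,295).

```bash
python3 - <<'E'
from h import *
from rig import bot
c=load('w8.npz');s=bot.observe()
tip=onz(c,313.7,223.8,s['tcp_pos'][2]-.048);hole=onz(c,314.1,222.1,.0625)
print(s['tcp_pos'],tip,hole,s['force'])
go(s,s['tcp_pos']+np.r_[(hole-tip)[:2],0],np.radians(-9.6))
E
python3 -m jog '0 0.0 0.2 0;0 0 0 0'; python3 -m jog '0 0 0.2 0;0 0 0 0'
```

```text
[0.49823016 0.21971949 0.11535488] [0.49123709 0.2202622  0.06735488] [0.49127951 0.21962864 0.0625    ] [-0.24840314 -0.18130172 -0.20246499]
total cm in current tool axes [ 0.01  0.06 -0.  ] turn deg -0.19460729874890206 q7 -1.0437382511445104 yaw -9.79
time_s: 8.05
tcp_pos: [0.4982, 0.2197, 0.1131]
orientation: [3.142, 0.0, -0.171]
force: [-0.1, 0.2, -1.4]
opening: 0.321
time_s: 8.22
tcp_pos: [0.4981, 0.2196, 0.111]
orientation: [3.141, 0.0, -0.171]
force: [0.4, 0.1, -0.2]
opening: 0.317
```

```bash
for i in 1; do python3 -m jog '0 0.05 0.15 0;0 0 0 0'; done; python3 -m jog '0 0 0.15 0;0 0 0 0'; python3 -m jog '0 0 0.1 0;0 0 0 0'
```

```text
time_s: 8.38
tcp_pos: [0.498, 0.219, 0.1096]
orientation: [3.141, 0.0, -0.171]
force: [-0.1, -0.1, -1.3]
opening: 0.318
time_s: 8.55
tcp_pos: [0.498, 0.2191, 0.1081]
orientation: [3.141, 0.0, -0.171]
force: [0.6, -0.5, -1.5]
opening: 0.323
time_s: 8.72
tcp_pos: [0.4981, 0.2192, 0.1072]
orientation: [3.142, 0.0, -0.171]
force: [0.2, 0.1, -0.8]
opening: 0.317
```

The tip is about 3 mm below the groove floor with no contact force, so it is in the hole. I continue gently.

```bash
python3 -m jog '0 0 0.2 0;0 0 0 0'; python3 -m jog '0 0 0.2 0;0 0 0 0';python3 -m jog '0 0 0.2 0;0 0 0 0';python3 - <<'E'
from h import *
c,s=look('w9');print(s['time_s'],s['tcp_pos'],s['orientation'],s['force'],s['ft_torque'])
g=cv2.cvtColor(c['img'][180:260,270:370],cv2.COLOR_BGR2GRAY)
cl=cv2.createCLAHE(4,(2,2)).apply(g);cv2.imwrite('pics/w9c.png',cv2.resize(cl,None,fx=7,fy=7,interpolation=cv2.INTER_CUBIC))
E
```

```text
time_s: 8.88
tcp_pos: [0.498, 0.2191, 0.105]
orientation: [3.141, 0.0, -0.171]
force: [0.0, 0.3, -1.0]
opening: 0.319
time_s: 9.05
tcp_pos: [0.498, 0.2191, 0.103]
orientation: [3.141, 0.0, -0.171]
force: [0.8, 0.6, 0.6]
opening: 0.318
time_s: 9.22
tcp_pos: [0.498, 0.2191, 0.101]
orientation: [3.141, 0.0, -0.171]
force: [-0.4, -0.2, -0.7]
opening: 0.311
9.2167 [0.49798972 0.21913093 0.10097041] [ 3.14139384e+00  3.58278900e-04 -1.70939968e-01] [-0.43680132 -0.2042185  -0.7306588 ] [0.02023465 0.04845595 0.05281088]
```

View pics/w9c.png

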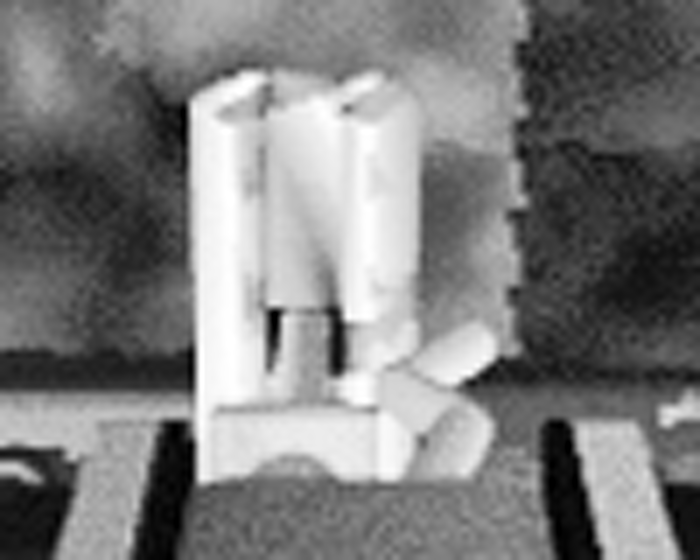

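```bash
python3 -m jog '0 0 0.2 0;0 0 0.2 0;0 0 0 0'; python3 -m jog '0 0 0.2 0;0 0 0.2 0;0 0 0 0';python3 -m jog '0 0 0.2 0;0 0 0 0'
```

```text
time_s: 9.52
tcp_pos: [0.4979, 0.2191, 0.0969]
orientation: [3.141, 0.001, -0.171]
force: [0.6, -0.3, -0.8]
opening: 0.32
time_s: 9.77
tcp_pos: [0.4984, 0.2192, 0.093]
orientation: [-3.142, -0.0, -0.171]
force: [0.9, -0.1, -0.6]
opening: 0.317
time_s: 9.93
tcp_pos: [0.4989, 0.2192, 0.0913]
orientation: [-3.141, -0.001, -0.171]
force: [2.1, -1.1, 1.0]
opening: 0.316
```

```bash
python3 -m jog '0 0 0.2 0;0 0 0 0'; python3 -m jog '0 0 0.2 0;0 0 0 0';python3 -m jog '0 0 0.2 0;0 0 0 0'
```

```text
time_s: 10.1
tcp_pos: [0.499, 0.2192, 0.0893]
orientation: [-3.141, -0.001, -0.171]
force: [4.5, -0.6, -1.0]
opening: 0.321
time_s: 10.27
tcp_pos: [0.4991, 0.2193, 0.0873]
orientation: [-3.141, -0.001, -0.171]
force: [4.9, -1.9, -0.6]
opening: 0.322
time_s: 10.43
tcp_pos: [0.4991, 0.2193, 0.0853]
orientation: [-3.141, -0.001, -0.171]
force: [7.3, -0.7, 0.1]
opening: 0.317
```

The sideways force from the bent leg is growing (7 N along +x). I ease over towards +x to balance it.

```bash
python3 -m jog '0.1 0 0 0;0 0 0 0'
python3 - <<'E'
from h import *
c,s=look('w10');print(s['tcp_pos'],s['force'],s['ft_torque'],s['orientation'])
g=c['img'][180:280,260:380];cv2.imwrite('pics/w10c.png',cv2.resize(g,None,fx=6,fy=6,interpolation=cv2.INTER_CUBIC))
E
```

```text
time_s: 10.6
tcp_pos: [0.4992, 0.2193, 0.0852]
orientation: [-3.141, 0.0, -0.171]
force: [5.1, 0.2, 1.3]
opening: 0.32
[0.49921088 0.21926081 0.08521293] [5.12417079 0.21428386 1.31401144] [ 0.04678533 -1.04780069 -0.02588434] [-3.14118046e+00  5.96471106e-05 -1.70914097e-01]
```

View pics/w10c.png

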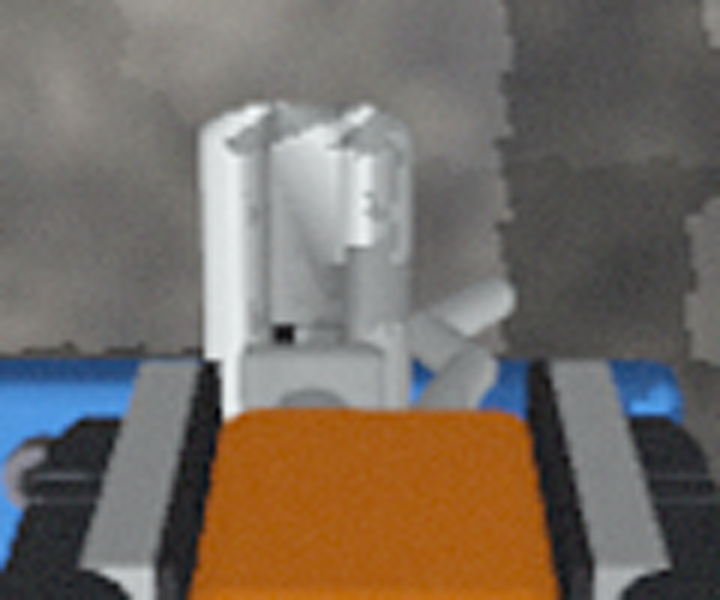

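The bent leg is outside the pin and the straight leg is in the hole (gap at crop (283,333) on its −x side). I continue down.

```bash
python3 -m jog '0 0 0.2 0;0 0 0 0'; python3 -m jog '0 0 0.2 0;0 0 0 0';python3 -m jog '0 0 0.2 0;0 0 0 0'
```

```text
time_s: 10.82
tcp_pos: [0.4992, 0.2191, 0.0829]
orientation: [-3.141, -0.0, -0.171]
force: [5.2, -0.9, -3.1]
opening: 0.323
time_s: 10.98
tcp_pos: [0.4991, 0.2188, 0.0807]
orientation: [3.141, 0.0, -0.171]
force: [6.0, -0.4, -3.5]
opening: 0.318
time_s: 11.15
tcp_pos: [0.499, 0.2187, 0.0787]
orientation: [3.141, 0.001, -0.171]
force: [5.0, -0.1, -3.7]
opening: 0.318
```

```bash
python3 -m jog '0 0 0.1 0;0 0 0 0'; python3 -m jog '0 0 0.1 0;0 0 0 0';python3 -m jog '0 0 0.1 0;0 0 0 0'
```

```text
time_s: 11.32
tcp_pos: [0.4988, 0.2187, 0.0777]
orientation: [3.141, 0.001, -0.171]
force: [4.8, -0.4, -7.4]
opening: 0.317
time_s: 11.48
tcp_pos: [0.4987, 0.2188, 0.0769]
orientation: [3.141, 0.001, -0.171]
force: [4.4, -0.6, -5.6]
opening: 0.321
time_s: 11.65
tcp_pos: [0.4986, 0.219, 0.076]
orientation: [3.141, 0.001, -0.171]
force: [3.3, -0.8, -5.3]
opening: 0.315
```

```bash
python3 -m jog '0 0 0.1 0;0 0 0 0'
```

```text
time_s: 11.82
tcp_pos: [0.4987, 0.2191, 0.0754]
orientation: [3.141, 0.0, -0.171]
force: [1.8, -1.2, 0.0]
opening: 0.317
```

```bash
python3 -m jog '0 0 0.1 0;0 0 0 0';python3 -m jog '0 0 0.05 0;0 0 0 0'
python3 - <<'E'
from h import *
from rig import bot
c,s=look('w11');print(s['tcp_pos'],s['force'])
g=c['img'][180:280,260:380];cv2.imwrite('pics/w11c.png',cv2.resize(g,None,fx=6,fy=6,interpolation=cv2.INTER_CUBIC))
c=bot.capture('scene');cv2.imwrite('pics/s11.png',cv2.resize(c['img'][200:290,260:370],None,fx=6,fy=6,interpolation=cv2.INTER_CUBIC))
E
```

```text
time_s: 11.98
tcp_pos: [0.4988, 0.2191, 0.0751]
orientation: [3.141, -0.0, -0.171]
force: [-0.7, -2.3, 10.1]
opening: 0.319
time_s: 12.15
tcp_pos: [0.4988, 0.2191, 0.075]
orientation: [3.141, -0.001, -0.171]
force: [-0.6, -2.7, 12.5]
opening: 0.317
[0.49881201 0.21912298 0.0749942 ] [-0.6125395  -2.71930639 12.45801848]
```

View pics/w11c.png

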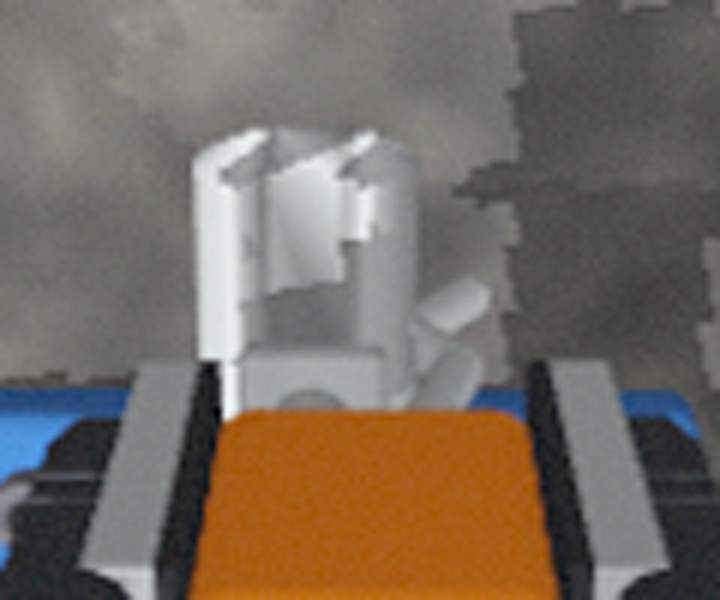

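View pics/s11.png

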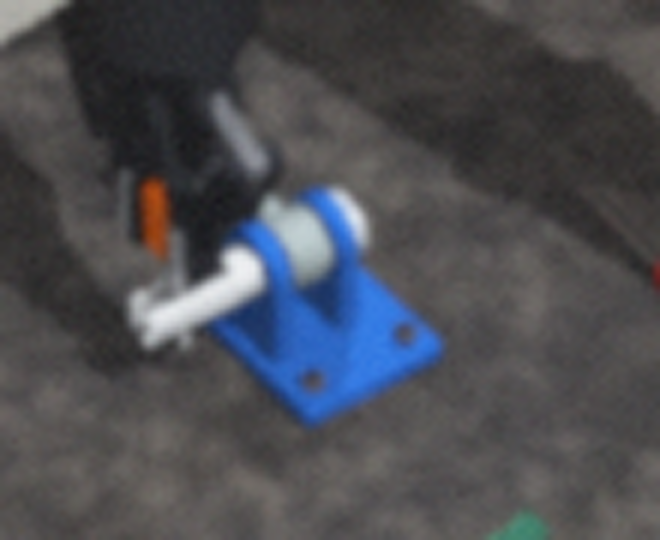

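The shoulder sits on the lands at the expected height with 12 N of contact, and the leg end shows below the pin in the scene view (crop (185,342)). I relax the push and let go.

```bash
python3 -m jog '0 0 -0.1 0;0 0 0 0'; python3 -m jog '0 0 0 0;0 0 0 0;0 0 0 0;0 0 0 0;0 0 0 0' 60 20; python3 -m jog '0 0 0 0;0 0 0 0;0 0 0 0' 0
```

```text
time_s: 12.42
tcp_pos: [0.4988, 0.2191, 0.0753]
orientation: [3.141, -0.0, -0.171]
force: [-0.6, -1.4, 5.7]
opening: 0.32
time_s: 12.83
tcp_pos: [0.4989, 0.2191, 0.0746]
orientation: [3.142, 0.001, -0.171]
force: [-0.3, -0.7, -0.6]
opening: 0.766
time_s: 13.08
tcp_pos: [0.4991, 0.2191, 0.0748]
orientation: [-3.142, 0.0, -0.171]
force: [0.3, 0.1, 0.2]
opening: 0.996
```

Released with no residual force. I retreat straight up, then back so I can look.

```bash
python3 -m jog '0 0 -1 0;0 0 -2 0;0 0 -3 0;0 0 -3 0;0 0 -3 0'; python3 -m jog '0 2 0 0;0 3 0 0;0 3 0 0;0 0 0 0;0 0 0 0'
python3 - <<'E'
from h import *
from rig import bot
c,s=look('w12');print(s['time_s'],s['tcp_pos'],s['force'])
cv2.imwrite('pics/w12c.png',cv2.resize(c['img'][60:240,220:440],None,fx=3.5,fy=3.5,interpolation=cv2.INTER_CUBIC))
for n in ['scene','top']:
    c=bot.capture(n);np.savez(n+'12.npz',**c);cv2.imwrite(f'pics/{n}12.png',c['img'])
    if n=='scene': cv2.imwrite('pics/s12.png',cv2.resize(c['img'][200:290,260:370],None,fx=6,fy=6,interpolation=cv2.INTER_CUBIC))
E
```

```text
time_s: 13.5
tcp_pos: [0.4987, 0.2192, 0.1968]
orientation: [-3.141, 0.0, -0.17]
force: [1.3, -0.4, 0.8]
opening: 0.998
time_s: 13.92
tcp_pos: [0.4855, 0.1383, 0.1955]
orientation: [3.141, -0.001, -0.174]
force: [0.6, 0.3, 0.6]
opening: 1.0
13.9167 [0.4855169  0.13831233 0.19553158] [0.56449475 0.33303115 0.61553419]
```

View pics/w12c.png

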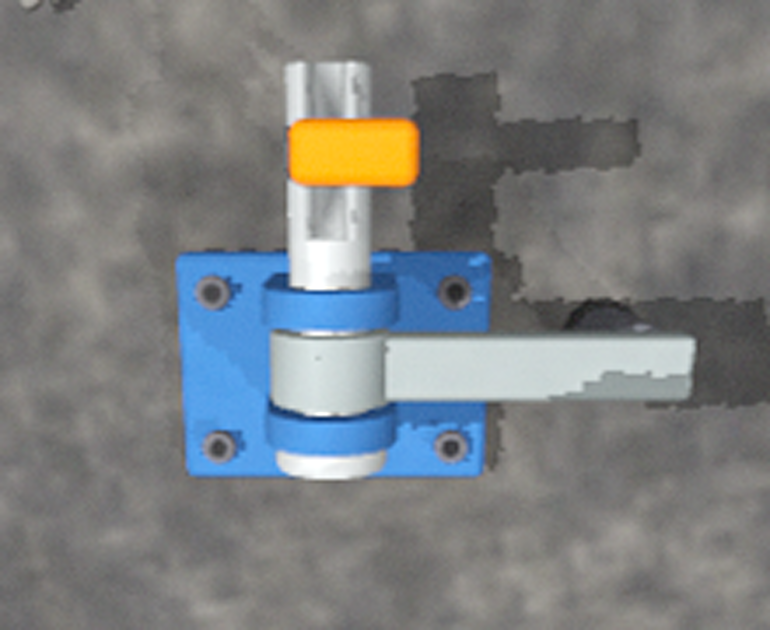

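View pics/s12.png

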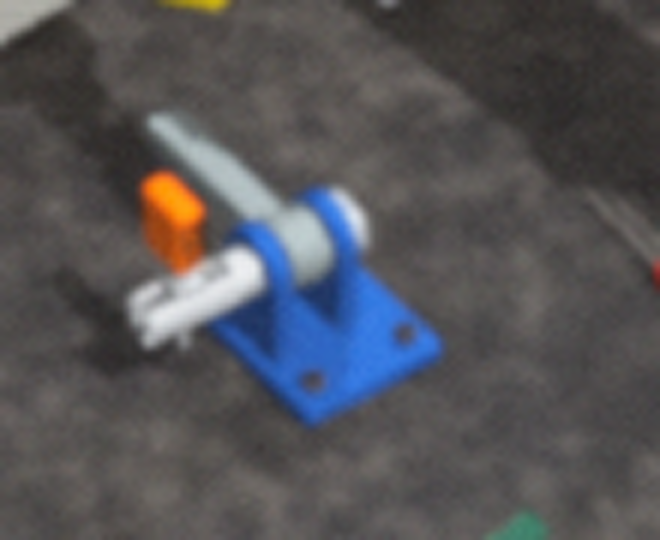

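View pics/top12.png

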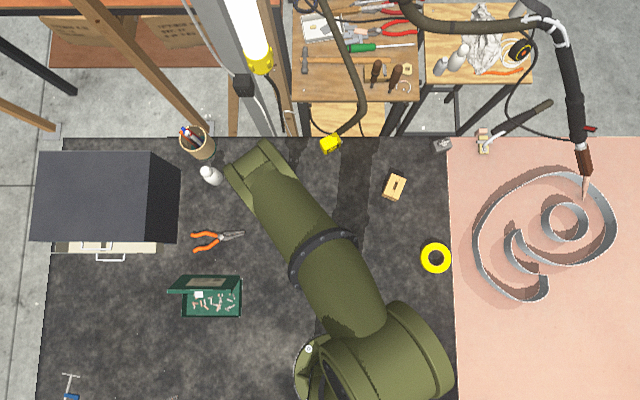

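The clip stands square across the pin (wrist crop (353,152)), the leg end shows below the pin at scene crop (185,342), and the bystanders look unmoved. I check the seating height.

Run:
```python
from h import *
c=load('w12.npz');h=cv2.cvtColor(c['img'],cv2.COLOR_BGR2HSV);m=cv2.inRange(h,(4,170,60),(20,255,255))
z=np.zeros_like(m);z[85:120,290:350]=m[85:120,290:350];P=pts(c,z)
print(len(P),np.percentile(P[:,2],[2,50,98]),cv2.minAreaRect((P[:,:2]*1000).astype(np.float32)))
A=np.c_[P[:,:2]-P[:,:2].mean(0),np.ones(len(P))];k=P[:,2]>np.median(P[:,2])-.004;print('tilt',np.linalg.lstsq(A[k],P[k,2],rcond=None)[0])
a,b=load('scene0.npz'),load('scene12.npz')
d=cv2.absdiff(a['img'],b['img']).max(2);print('changed near bottle/tape/keys',[(d[y0:y1,x0:x1]>60).sum() for x0,x1,y0,y1 in [(200,232,235,290),(280,305,170,205),(435,470,180,212),(355,388,225,252)]])
```

```text
206 [0.10229593 0.10855874 0.11035423] ((500.4997863769531, 218.2526397705078), (16.18890953063965, 34.18084716796875), 89.30628967285156)
tilt [-0.00380587 -0.03003754  0.10859761]
changed near bottle/tape/keys [np.int64(0), np.int64(39), np.int64(0), np.int64(24)]
```

View pics/scene12.png

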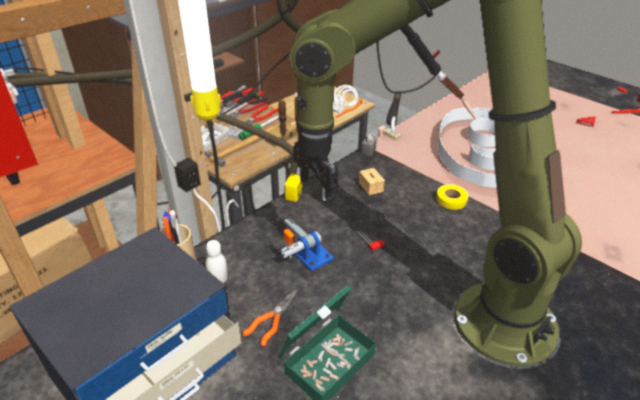

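The differences come from the arm's shadow and from the arm covering things. The tape measure (293,188), keys (376,245), bottle (215,262) and tape roll (452,197) are where they were. I hand in.

```bash
python3 -c "
from rig import bot
print(bot.sign_off())"
```

```text
the job is handed in; nothing more can be done
None
```

The R-clip is seated on the clevis pin and released, and I handed the job in at about 14 s of the 58 s allowed. No verdict came back.

**How it went:** I took the clip by its orange grip across the 28 mm width and lifted it straight out of the block. I found the hole in the wrist camera, so I did not have to search for it by feel. I confirmed it by lowering the tip until it dropped past the groove floor with no contact force. The bent leg pushed sideways with up to about 7 N, so I eased over slightly towards +x. The clip then pulled itself down with about 7 N as it snapped in, and I seated the shoulder with about 12 N.

**Last checks:**
- **Seating:** the grip's top measured 108.6 to 110 mm, against 110 mm expected. The end of the straight leg shows below the pin, and the clip stands square across it.
- **Release:** the force was about zero after opening, and the arm ended clear of everything.
- **Bystanders:** the bottle, tape measure, tape roll and hex keys look unmoved in the scene view.

**What disagreed:**
- The final image mask gave a poor reading for the clip's angle (89° from few pixels), so squareness rests on the picture.
- The before/after comparison flagged a few changed pixels near the tape measure and the keys. I put these down to the arm's shadow and to the arm covering part of the view.

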